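# Centre the vial on the balance and tare

### The job

The slim amber vial stands near the edge of the balance's round pan. Push it with light taps of the fingers until it stands inside the ring engraved round the middle of the pan, without gripping, lifting or tipping it over and without leaning on the pan, then take the fingers off it and press the wide tare key fully in and let it come up again. Leave the round power key and the things standing about the balance alone.

Things in the scene. Friction and masses are not known exactly. Their poses are not given: they have to be found in the camera images.
- vial: stoppered amber glass vial on the pan, 18 to 31 mm off centre. 62.5 mm tall, 20-40 g. Straight wall, radius 11.5 mm, from 3.5 to 44 mm up, then neck and stopper (radius 9 mm). Rounded heel: stands on a circle of radius only 9 mm. Pushed fast or over 10 mm up it tips; low and slowly (25 mm/s) it slides and stops with the finger. Under 1 N moves it; over 2.5 N is too rough. Origin: underside centre.
- pan: round stainless weighing pan, fixed: disc 90 mm across and 4 mm thick on a short carrier; its yaw means nothing. Origin: on its axis, 14 mm below its flat top face, which is 78 mm above the work surface. A thin dark ring, 36 mm across inside, is engraved round the middle of the top face (the vial is 23 mm across).
- pan_middle (a point): the middle of the pan's top face, the centre of the engraved ring, 78 mm above the work surface.
- balance: white precision balance, fixed, 240 mm deep (x), 180 mm wide (y); rear deck 62 mm high, the pan 16 mm above it. Its front (-x, to the robot) is a grey panel sloping 7.4 degrees from 61 down to 48 mm high, with a display and, in front of that, two plain white keys. Origin: under its centre, on the work surface; the pan's axis is 50 mm behind it (+x).
- tare_key_top (a point): centre of the top of the tare key, the wide rectangular one (44 mm along y, 20 mm along x), on the right (-y) of the panel. It stands 6 mm proud of the panel, about 57 mm above the work surface, and is pressed almost straight down.
- tare_key (a joint): travel of the tare key: 0 up, 0.004 m fully in; a spring needs 2 N to start and 4 N fully in, and pushes it up again when let go.
- power_key_top (a point): centre of the top of the power key, round, 16 mm across, on the left (+y) of the panel, 96 mm from the tare key; to be left alone.
- power_key (a joint): travel of the power key: 0 up, 0.004 m fully in.
- pot: clear sample pot with a white lid, 44 mm across and 62 mm tall, standing on the bench to one side of the balance, loose; to be left alone. Origin: centre of its underside.
- drug: injection vial of clear glass, 30 mm across and 56 mm tall, standing on the bench beside the balance, loose; to be left alone. Origin: centre of its underside.
- weight: stainless 100 g check weight with a knob, 25 mm across and 40 mm tall, standing on the bench beside the balance, loose; to be left alone. Origin: centre of its underside.

How it is judged:
By the outcome, as a careful person would: the job done as asked, in the order asked, and still so for the second after the job is handed in, with the robot touching nothing.
It also fails if it takes over 61 s, if anything falls off the work surface, if the arm or the gripper's body presses on something with over 40 N, if the wrist force passes 120 N, or if a joint passes its speed limit or range.

### The arm

A 6-joint arm with a two-finger parallel gripper is mounted at the origin on the work surface. World frame = base frame: x ahead of the robot, y to its left, z up, the work surface at z = 0. Lengths are in m, angles in rad, forces in N, time in s.
With the tool pointing down it reaches from about 0.4 to 0.825 m from the base axis. Payload 7 kg.
Tool frame: the origin (TCP) lies midway between the tips of the shut fingers; the grasp point (between the pads) lies 19 mm behind it; z points along the fingers, y is the line along which they close (so a half turn about z gives the same grasp; the last joint's range is limited). The gripper opens to 85 mm and grips with 20 to 120 N. Pads are 22 mm wide; open, the fingers measure 114 mm over their backs; the gripper's body (76 mm by 85 mm) begins 54 mm behind the grasp point. The pads swing forward as they close: fully open they stand 13 mm farther back than shut.
Start: joints at [1.455, 0.359, 0.012, 0, -1.224, -0.288], TCP at [0.265, 0.621, 0.231] pointing down, gripper open.
Joint ranges: [-3.07, 3.07], [-1.43, 2.12], [-1.02, 1.25], [-3.03, 1.67], [-3.05, -0], [-3.03, 3.03]. Speed limits (rad/s): [2.39, 2.39, 3.01, 3.14, 3.14, 3.14].

### API

Orientations are given as a unit quaternion [x, y, z, w].
In Python, from bench import * gives the robot as it stands.
- The arm moves only by the tool carry_out, never from a script. Its argument "rows" is one flat list of numbers, 7 for each row, row after row: the turn, a rotation vector about the tool's x, y, z in rad, then the shift along the tool's x, y, z in mm, then the closure, from 0 (fully open) to 1 (shut). In form: [rx, ry, rz, tx, ty, tz, gripper, rx, ry, rz, tx, ty, tz, gripper, ...]. A call has 1 to 12 rows; each row shifts and turns the commanded pose from where the row before left it, along the tool's axes as they then stand; what a row does not reach is not made up. A row lasts 1/12 s, in which the tool goes at most 41.7 mm and 7.16 degrees, less where a joint would pass 70% of its speed; a pose out of reach is approached as far as the arm can. A call is refused whole if a number of a shift passes 41.7 or a number of a turn 0.125, either way. A call with a gripper value outside its range is refused whole. The fingers move at their own pace and stop on an object; "force" is the grip in N (left out, the last holds). Time passes only in rows, so rows that do not move let the fingers close. It gives the time, the measured TCP pose, the force, the opening and the grip force at its end, in the units of the state.
- state(): the state, without advancing time (a new reading comes with each control period).
- camera(name): name is "side" or "top"; returns a dict with "image" (400x640x3 uint8, red, green, blue), "intrinsics" (3x3 intrinsics, pixels), "R" (3x3) and "t" (3): a world point X has camera coordinates R X + t. Camera axes: x right, y down, z forward; pixel columns grow to the right and rows downward; lengths in m; the calibration is good to about 2 mm. A picture is of the moment at which its call begins. There is no depth.
- hand_in(): hands the job in; it is judged then, once.
The state is a dict: "time_s": time; "joints": joint angles; "joint_vel": joint speeds; "joint_torque": joint torques, N m; "tool_pos": TCP position; "tool_rot": TCP orientation; "wrist_force": force on the tool from outside, world axes, zero at the start; "torque": the same for the moment, N m; "opening": opening from 0.0 (shut) to 1.0 (fully open); "grasp_force": force on a finger pad.
Only numpy, scipy, OpenCV 4.12 (cv2) and the standard library are available. Lean on these libraries where they do the work, as an engineer would, in place of code of your own. Each camera call takes 0.05 s, during which the arm holds its last target. There are 200 camera calls.

## Working session

There is one attempt and no reset: what is moved stays moved. The work goes in short steps, Python scripts to look and compute and a tool call to move; the robot and the scene stay as the last step left them, time stands still between calls to the robot, and variables do not carry over. Pictures are saved under pics/ and viewed, at most 10 in all, crops included, and the job is handed in when it is done.

Besides the shell and the picture viewer there is one more tool, called as name(argument=value, ...) on one line, values as JSON. carry_out: Moves the arm, as the interface text tells. Its arguments: {"type":"object","properties":{"rows":{"type":"array"},"force":{"type":"number"}},"required":["rows"]}

```bash
mkdir -p pics
python3 - <<'E'
from bench import *
import cv2
for n in ("side","top"):
    c=camera(n); cv2.imwrite(f"pics/{n}0.png",c["image"][:,:,::-1]); print(n,c["intrinsics"],c["R"],c["t"])
print(state())
E
```

```text
side [[431.80676078   0.         321.66263926]
 [  0.         431.80676078 203.0892219 ]
 [  0.           0.           1.        ]] [[ 0.68628548 -0.72732843 -0.00236299]
 [-0.36870011 -0.34509031 -0.86311813]
 [ 0.62695491  0.59321668 -0.50499654]] [-0.37719956  0.28196289  0.51235507]
top [[383.28882263   0.         319.01428672]
 [  0.         383.28882263 203.55342711]
 [  0.           0.           1.        ]] [[ 0.02633365 -0.9996241   0.00762856]
 [-0.99392014 -0.02699799 -0.10674206]
 [ 0.10690789 -0.00477127 -0.99425748]] [0.0365447  0.55412207 0.77345481]
{'time_s': 0.1, 'joints': array([ 1.45508834e+00,  3.59331276e-01,  1.11255683e-02, -2.75157537e-04,
       -1.22411513e+00, -2.88078320e-01]), 'joint_vel': array([-0.00067801, -0.00317674,  0.00311045,  0.00070359,  0.00037739,
       -0.00017032]), 'joint_torque': array([-2.79636442e-03, -5.84763908e+01,  2.94111496e+01,  6.95465684e+00,
       -3.13110686e-03,  1.55646649e-05]), 'tool_pos': array([0.2650879 , 0.62028551, 0.2304422 ]), 'tool_rot': array([ 9.79679023e-01, -2.00570224e-01, -6.32640626e-05,  7.70560219e-04]), 'wrist_force': array([-0.19907761,  0.45958884, -0.18230802]), 'torque': array([0.02261169, 0.01440711, 0.0703753 ]), 'grasp_force': 0.0, 'opening': 1.0002307831359518}
```

View pics/side0.png

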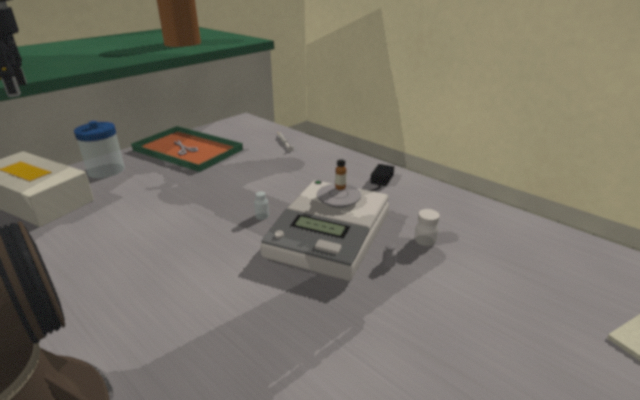

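View pics/top0.png

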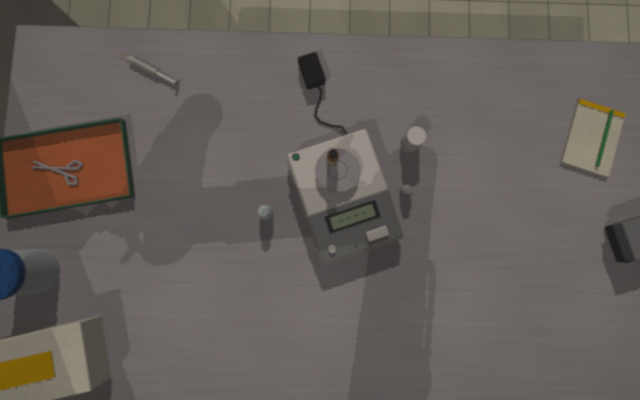

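The top view shows the pan near (338,171), the vial near (333,157), the tare key at (377,234) and the power key at (332,250). I'll measure from enlarged crops.

```bash
cat > h.py <<'E'
from bench import *
import cv2, numpy as np
def ray(c,uv):
    d=np.linalg.inv(c["intrinsics"])@[uv[0],uv[1],1]; return -c["R"].T@c["t"], c["R"].T@d
def plane(c,uv,z):
    o,d=ray(c,uv); return o+d*(z-o[2])/d[2]
def proj(c,X):
    p=c["intrinsics"]@(c["R"]@np.asarray(X,float)+c["t"]); return p[:2]/p[2]
def tri(c1,u1,c2,u2):
    A=[];b=[]
    for c,u in((c1,u1),(c2,u2)):
        o,d=ray(c,u); d/=np.linalg.norm(d); P=np.eye(3)-np.outer(d,d); A.append(P); b.append(P@o)
    return np.linalg.lstsq(np.vstack(A),np.hstack(b),rcond=None)[0]
def crop(c,x0,y0,w,h,s,fn):
    im=c["image"][y0:y0+h,x0:x0+w,::-1]; cv2.imwrite(fn,cv2.resize(im,None,fx=s,fy=s,interpolation=cv2.INTER_CUBIC))
E
python3 - <<'E'
from h import *
s=camera("side");t=camera("top")
a=cv2.resize(s["image"][150:280,255:400,::-1],None,fx=4,fy=4,interpolation=2)[:520]
cv2.imwrite("pics/s1.png",a)
crop(t,280,125,130,140,4,"pics/t1.png")
E
```

```text
(no output)
```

View pics/s1.png

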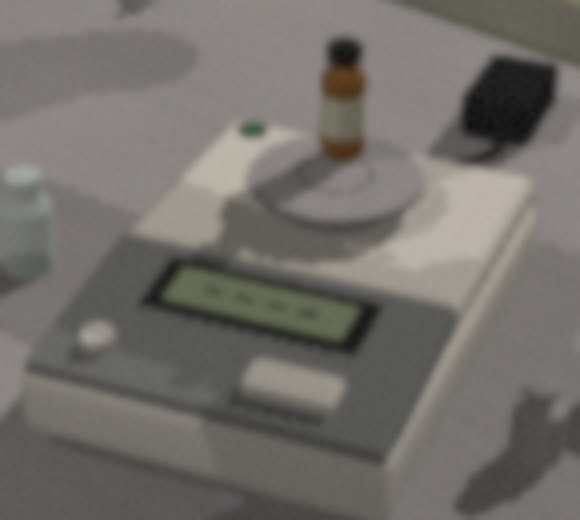

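View pics/t1.png

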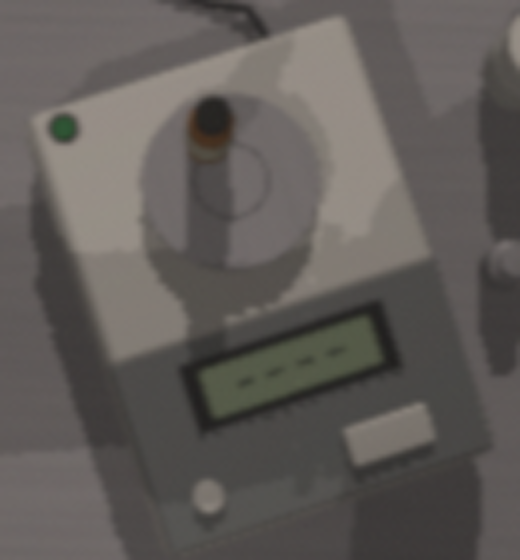

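The side crop shows the stopper top at about (345,45), tare key top (294,383) and power key (97,334). The top crop shows the ring centre at (231,181), stopper top (212,114), tare key (390,436) and power key (208,496). I'll compute positions from these, with a yaw check.

Run:
```python
from h import *
np.set_printoptions(precision=4,suppress=True)
s=camera("side");t=camera("top")
T=lambda x,y:((x+.5)/4-.5+280,(y+.5)/4-.5+125)
S=lambda x,y:((x+.5)/4-.5+255,(y+.5)/4-.5+150)
print("pan top",plane(t,T(231.5,181),.078),"side",plane(s,S(336,183),.078))
pts={"stop":(T(212,113),S(345,45),.1405),"tare":(T(390,436),S(294,383),.057),"pow":(T(208,496),S(97,333),.055)}
P={}
for k,(a,b,z) in pts.items():
    P[k]=plane(t,a,z); print(k,tri(t,a,s,b),P[k],plane(s,b,z))
v=P["pow"]-P["tare"];print("d",np.linalg.norm(v[:2]),"yaw",np.degrees(np.arctan2(-v[0],v[1])))
# amber mask in both
for n,c in(("s",s),("t",t)):
    im=c["image"].astype(int); m=((im[...,0]-im[...,2]>35)&(im[...,0]<200)).astype(np.uint8)
    nn,l,st,ce=cv2.connectedComponentsWithStats(m)
    for i in range(1,nn):
        if 250<ce[i][0]<420 and 120<ce[i][1]<270: print(n,st[i],ce[i])
for nm,(u,z) in {"pot":((416.5,135),.062),"drug":((264.5,211),.056),"weight":((406,189),.04)}.items(): print(nm,plane(t,u,z))
```

```text
pan top [0.616  0.0166 0.078 ] side [0.6125 0.0124 0.078 ]
stop [0.6354 0.029  0.1406] [0.6349 0.0294 0.1405] [0.6362 0.0288 0.1405]
tare [ 0.4932 -0.0674  0.0574] [ 0.4924 -0.0668  0.057 ] [ 0.4945 -0.0677  0.057 ]
pow [0.4606 0.0236 0.0576] [0.4601 0.0238 0.055 ] [0.4635 0.0263 0.055 ]
d 0.09620132854776223 yaw 19.637280694132077
s [402 130   1   1   1] [402. 130.]
s [417 154   1   1   1] [417. 154.]
s [336 167  10   8  68] [340.4118 170.1471]
s [336 185   9   4  29] [339.7931 186.6552]
t [329 158   5   3   7] [330.5714 159.4286]
pot [ 0.6964 -0.1449  0.062 ]
drug [0.532  0.1611 0.056 ]
weight [ 0.5872 -0.1286  0.04  ]
```

carry_out(rows=[0,0,0.12,0,0,0,1,0,0,0.12,0,0,0,1,0,0,0.12,0,0,0,1,0,0,0.12,0,0,0,1,0,0,0.12,0,0,0,1,0,0,0.12,0,0,0,1,0,0,0.12,0,0,0,1,0,0,0.12,0,0,0,1,0,0,0.12,0,0,0,1,0,0,0.12,0,0,0,1,0,0,0.12,0,0,0,1,0,0,0.12,0,0,0,1], force=20)

```text
time_s: 1.3
tool_pos: [0.2652, 0.6206, 0.2312]
tool_rot: [-0.602, 0.799, -0.0, -0.0]
wrist_force: [-0.3, -0.0, 0.0]
opening: 0.003
grasp_force: 0.0
```

carry_out(rows=[0,0,0.12,0,0,0,1,0,0,0.12,0,0,0,1,0,0,0.12,0,0,0,1,0,0,0.12,0,0,0,1,0,0,0.12,0,0,0,1,0,0,0.11,0,0,0,1,0,0.06,0,0,0,0,1,0,0.06,0,0,0,0,1,0,0,0,0,0,0,1])

```text
time_s: 2.05
tool_pos: [0.266, 0.6211, 0.2305]
tool_rot: [-0.289, 0.955, -0.018, -0.059]
wrist_force: [0.1, 0.4, -0.4]
opening: 0.001
grasp_force: 0.0
```

```bash
cat >> h.py <<'E'
from scipy.spatial.transform import Rotation as Ro
np.set_printoptions(precision=4,suppress=True)
def go(goal):
    s=state(); R=Ro.from_quat(s["tool_rot"]).as_matrix()
    d=R.T@(np.asarray(goal)-s["tool_pos"])*1000
    print("t",s["time_s"],"pos",s["tool_pos"],"F",s["wrist_force"],"open",s["opening"]); print("axes x",R[:,0],"z",R[:,2],"shift mm",d)
E
python3 -c "
from h import *
go([.680,.0595,.230])"
```

```text
t 2.05 pos [0.266  0.6211 0.2305] F [ 0.1407  0.3525 -0.3656] open 0.0006979033199584347
axes x [-0.8264 -0.5494  0.1235] z [-0.1025 -0.0688 -0.9923] shift mm [ -33.595  -696.8257   -3.3251]
```

carry_out(rows=[0,0,0,-1.7,-35,-0.2,1,0,0,0,-1.7,-35,-0.2,1,0,0,0,-1.7,-35,-0.2,1,0,0,0,-1.7,-35,-0.2,1,0,0,0,-1.7,-35,-0.2,1,0,0,0,-1.7,-35,-0.2,1,0,0,0,-1.7,-35,-0.2,1,0,0,0,-1.7,-35,-0.2,1,0,0,0,-1.7,-35,-0.2,1,0,0,0,-1.7,-35,-0.2,1,0,0,0,-1.7,-35,-0.2,1,0,0,0,-1.7,-35,-0.2,1])

```text
time_s: 3.05
tool_pos: [0.5159, 0.2811, 0.2314]
tool_rot: [-0.289, 0.955, -0.017, -0.057]
wrist_force: [0.2, 1.2, 0.8]
opening: -0.004
grasp_force: 0.0
```

carry_out(rows=[0,0,0,-1.7,-35,-0.2,1,0,0,0,-1.7,-35,-0.2,1,0,0,0,-1.7,-35,-0.2,1,0,0,0,-1.7,-35,-0.2,1,0,0,0,-1.7,-35,-0.2,1,0,0,0,-1.7,-35,-0.2,1,0,0,0,-1.7,-30,-0.2,1,0,0,0,-1.7,-30,-0.2,1,0,0,0,0,0,0,1])

```text
time_s: 3.8
tool_pos: [0.6783, 0.0611, 0.2303]
tool_rot: [-0.287, 0.956, -0.018, -0.058]
wrist_force: [-1.3, 0.6, 0.8]
opening: 0.002
grasp_force: 0.0
```

Run:
```python
from h import *
go([.680,.0595,.130])
s=camera("side")
X=state()["tool_pos"]; print("tcp px",proj(s,X))
cv2.imwrite("pics/s2.png",cv2.resize(s["image"][90:240,260:440,::-1],None,fx=4,fy=4,interpolation=2))
```

```text
t 3.8 pos [0.6783 0.0611 0.2303] F [-1.2663  0.635   0.7855] open 0.0016086438344309775
axes x [-0.8282 -0.5473  0.1205] z [-0.0997 -0.0676 -0.9927] shift mm [-12.5673  -2.14    99.4692]
tcp px [342.4552 108.4111]
```

View pics/s2.png

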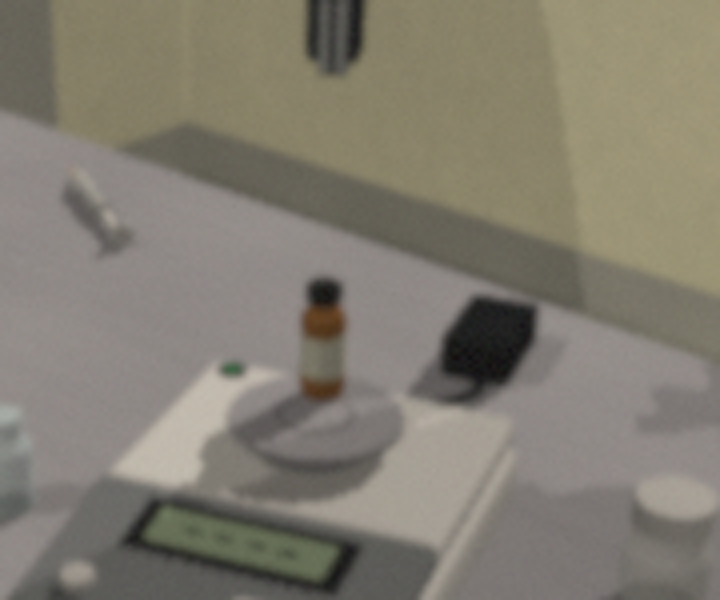

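The picture shows the fingertips at crop (335,74), which matches the projected TCP, and the vial still standing at (323,340). I'll go down behind the vial, outside the pan.

```bash
python3 -c "
from h import *
go([.6705,.0525,.0835])"
```

```text
t 3.85 pos [0.6772 0.0629 0.2302] F [-0.0436  0.3166 -0.0859] open 1.452217252711845e-05
axes x [-0.828  -0.5476  0.1204] z [-0.1001 -0.067  -0.9927] shift mm [ -6.4036  -4.8251 147.0046]
```

carry_out(rows=[0,0,0,-3.2,-2.4,0,1,0,0,0,-3.2,-2.4,10,1,0,0,0,0,0,20,1,0,0,0,0,0,20,1,0,0,0,0,0,20,1,0,0,0,0,0,20,1,0,0,0,0,0,20,1,0,0,0,0,0,18,1,0,0,0,0,0,10,1,0,0,0,0,0,5,1,0,0,0,0,0,0,1,0,0,0,0,0,0,1])

```text
time_s: 4.85
tool_pos: [0.6705, 0.056, 0.0891]
tool_rot: [-0.29, 0.955, -0.018, -0.057]
wrist_force: [0.1, 0.6, 0.6]
opening: -0.0
grasp_force: 0.0
```

```bash
python3 -c "
from h import *
go([.6705,.0525,.0835])
print(state()['tool_pos'])"
```

```text
t 4.85 pos [0.6705 0.056  0.0891] F [0.1171 0.6231 0.5941] open -0.00036762374024334386
axes x [-0.8258 -0.5512  0.119 ] z [-0.0987 -0.0665 -0.9929] shift mm [ 1.2497 -2.903   5.7695]
[0.6705 0.056  0.0891]
```

carry_out(rows=[0,0,0,0,-2,2,1,0,0,0,0,0,0,1,0,0,0,0,0,0,1])

```text
time_s: 5.1
tool_pos: [0.6714, 0.0537, 0.0872]
tool_rot: [-0.289, 0.955, -0.017, -0.057]
wrist_force: [-0.3, 0.8, 1.1]
opening: 0.001
grasp_force: 0.0
```

```bash
python3 -c "
from h import *
go([.6705,.0525,.0835])"
```

```text
t 5.1 pos [0.6714 0.0537 0.0872] F [-0.3243  0.7896  1.0862] open 0.0005530905601081508
axes x [-0.8264 -0.5505  0.1185] z [-0.0985 -0.066  -0.9929] shift mm [ 0.9859 -0.5019  3.8315]
```

carry_out(rows=[0,0,0,0,0,2.5,1,0,0,0,0,0,0,1])

```text
time_s: 5.27
tool_pos: [0.6706, 0.0535, 0.0839]
tool_rot: [-0.289, 0.955, -0.017, -0.057]
wrist_force: [0.7, 0.8, 0.1]
opening: 0.002
grasp_force: 0.0
```

carry_out(rows=[0,0,0,0,0,0,1])

```text
time_s: 5.35
tool_pos: [0.6706, 0.0535, 0.084]
tool_rot: [-0.289, 0.955, -0.017, -0.057]
wrist_force: [0.6, 0.2, 0.1]
opening: 0.004
grasp_force: 0.0
```

carry_out(rows=[0,0,0,0,0,0,1])

```text
time_s: 5.43
tool_pos: [0.6707, 0.0535, 0.084]
tool_rot: [-0.289, 0.955, -0.017, -0.057]
wrist_force: [-0.1, 0.2, 0.2]
opening: 0.003
grasp_force: 0.0
```

```bash
python3 -c "
from h import *
go([.6705,.0525,.0835])"
```

```text
t 5.4333 pos [0.6707 0.0535 0.084 ] F [-0.0811  0.2134  0.2101] open 0.002505506324431652
axes x [-0.8262 -0.5505  0.1197] z [-0.0996 -0.0664 -0.9928] shift mm [ 0.6661 -0.7182  0.621 ]
```

carry_out(rows=[0,0,0,2,-0.5,1.2,1,0,0,0,2,0,0.24,1,0,0,0,2,0,0.24,1,0,0,0,2,0,0.24,1,0,0,0,2,0,0.24,1,0,0,0,2,0,0.24,1,0,0,0,2,0,0.24,1,0,0,0,1,0,0.12,1,0,0,0,0,0,0,1])

```text
time_s: 6.18
tool_pos: [0.6581, 0.0446, 0.0832]
tool_rot: [-0.289, 0.955, -0.017, -0.057]
wrist_force: [0.7, 0.4, -1.0]
opening: -0.001
grasp_force: 0.0
```

Run:
```python
from h import *
go([.6585,.0448,.083])
s=camera("side")
cv2.imwrite("pics/s3.png",cv2.resize(s["image"][150:215,300:385,::-1],None,fx=8,fy=8,interpolation=2))
```

```text
t 6.1833 pos [0.6581 0.0446 0.0832] F [ 0.7043  0.3772 -0.9568] open -0.001183979680648384
axes x [-0.8262 -0.5505  0.1197] z [-0.0996 -0.0663 -0.9928] shift mm [-0.467  -0.0134  0.1054]
```

View pics/s3.png

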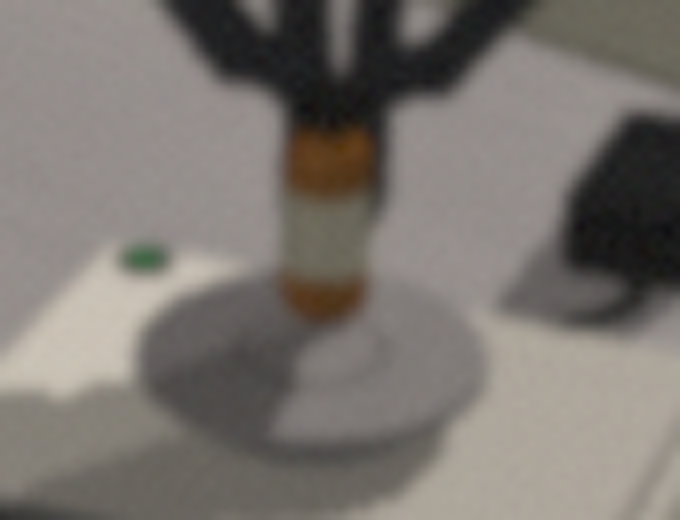

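The vial stands at crop x≈325 and the ring centre is near (312,352). The fingers are just behind the vial and it has not visibly moved. I'll set up a tracker on the amber patch, relative to the ring, for the push.

```bash
cat >> h.py <<'E'
def vial():
    """vial axis (x,y) on the pan from the side view: lower amber patch, z~0.086"""
    s=camera("side"); im=s["image"].astype(int); m=((im[...,0]-im[...,2]>35)&(im[...,0]<200)).astype(np.uint8)
    n,l,st,ce=cv2.connectedComponentsWithStats(m)
    k=[i for i in range(1,n) if 320<ce[i][0]<360 and 150<ce[i][1]<215 and st[i][4]>12]
    i=max(k,key=lambda i:ce[i][1]); p=plane(s,ce[i],.086)
    o,_=ray(s,ce[i]); h=(p-o)[:2]; h/=np.linalg.norm(h)
    p[:2]+=h*.0105
    print("patch",st[i],ce[i],"axis",p[:2]); return p
E
python3 - <<'E'
from h import *
vial()
s=camera("side"); print("ring centre side",plane(s,(338.6,193.6),.078), "ring px from top est", proj(s,[.616,.0166,.078]), "stopper->base px",proj(s,[.6362,.0288,.078]))
E
```

```text
patch [336 185   9   5  34] [339.8824 186.6471] axis [0.6386 0.032 ]
ring centre side [0.6179 0.0172 0.078 ] ring px from top est [338.2063 194.0418] stopper->base px [340.2597 188.5814]
```

carry_out(rows=[0,0,0,1,0,0.12,1,0,0,0,1.5,0,0.18,1,0,0,0,1.5,0,0.18,1,0,0,0,1.5,0,0.18,1,0,0,0,1.5,0,0.18,1,0,0,0,1.5,0,0.18,1,0,0,0,1.5,0,0.18,1,0,0,0,1,0,0.12,1,0,0,0,1,0,0.12,1,0,0,0,0,0,0,1])

```text
time_s: 7.17
tool_pos: [0.6481, 0.0379, 0.0831]
tool_rot: [-0.289, 0.955, -0.017, -0.057]
wrist_force: [1.0, -0.5, 0.3]
opening: -0.002
grasp_force: 0.0
```

Run:
```python
from h import *
go([.6585,.0448,.083]); vial()
```

```text
t 7.1667 pos [0.6481 0.0379 0.0831] F [ 1.0272 -0.4638  0.2568] open -0.0022975456474437273
axes x [-0.8262 -0.5505  0.1198] z [-0.0997 -0.0664 -0.9928] shift mm [-12.4405  -0.0227  -1.3992]
patch [335 187  10   4  34] [339.5    188.2941] axis [0.6328 0.0279]
```

carry_out(rows=[0,0,0,1,0,0.12,1,0,0,0,1.5,0,0.18,1,0,0,0,1.5,0,0.18,1,0,0,0,1.5,0,0.18,1,0,0,0,1.5,0,0.18,1,0,0,0,1.5,0,0.18,1,0,0,0,1.5,0,0.18,1,0,0,0,1,0,0.12,1,0,0,0,0,0,0,1])

```text
time_s: 7.97
tool_pos: [0.6388, 0.0317, 0.0831]
tool_rot: [-0.289, 0.955, -0.017, -0.057]
wrist_force: [0.8, 0.2, 0.2]
opening: 0.001
grasp_force: 0.0
```

Run:
```python
from h import *
go([.6585,.0448,.083]); vial()
s=camera("side")
cv2.imwrite("pics/s4.png",cv2.resize(s["image"][150:215,300:385,::-1],None,fx=8,fy=8,interpolation=2))
```

```text
t 7.9667 pos [0.6388 0.0317 0.0831] F [0.7746 0.1891 0.2003] open 0.0007781518869583628
axes x [-0.8262 -0.5504  0.1198] z [-0.0998 -0.0664 -0.9928] shift mm [-23.5043  -0.0063  -2.7383]
patch [334 189  10   5  35] [338.0857 191.    ] axis [0.6223 0.0225]
```

View pics/s4.png

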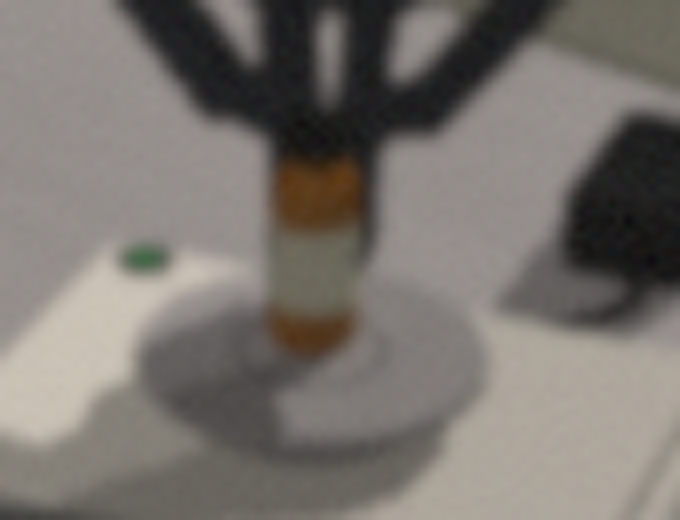

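The vial is at column 312, in line with the ring centre (312,~354), and its bottom edge is at row 353. It needs roughly 6 mm more. I'll push that far, then back off straight and look from the top.

carry_out(rows=[0,0,0,1,0,0.12,1,0,0,0,1.5,0,0.18,1,0,0,0,1.5,0,0.18,1,0,0,0,1,0,0.12,1,0,0,0,1,0,0.12,1,0,0,0,0,0,0,1,0,0,0,-2,0,-0.24,1,0,0,0,-4,0,-0.5,1,0,0,0,-8,0,-1,1,0,0,0,-12,0,-1.5,1,0,0,0,-16,0,-2,1,0,0,0,-16,0,-2,1])

```text
time_s: 9.07
tool_pos: [0.6837, 0.0616, 0.0834]
tool_rot: [-0.289, 0.955, -0.017, -0.057]
wrist_force: [0.4, 0.4, 0.1]
opening: -0.001
grasp_force: 0.0
```

carry_out(rows=[0,0,0,-25,0,-3,1,0,0,0,-25,0,-3,1,0,0,0,0,0,0,1])

```text
time_s: 9.32
tool_pos: [0.7281, 0.0914, 0.0824]
tool_rot: [-0.29, 0.955, -0.018, -0.057]
wrist_force: [0.3, 0.5, -0.7]
opening: -0.003
grasp_force: 0.0
```

Run:
```python
from h import *
go([.6585,.0448,.083]); vial()
s=camera("side"); t=camera("top")
a=cv2.resize(s["image"][155:210,305:380,::-1],(400,293),interpolation=2)
b=cv2.resize(t["image"][135:210,305:380,::-1],(400,400),interpolation=2)
cv2.imwrite("pics/st5.png",np.hstack([cv2.copyMakeBorder(a,0,107,0,0,0),b]))
```

```text
t 9.3167 pos [0.7281 0.0914 0.0824] F [ 0.2846  0.5385 -0.7015] open -0.002990466152124352
axes x [-0.8254 -0.5519  0.1186] z [-0.098  -0.0667 -0.9929] shift mm [83.1989 -0.031   9.3124]
patch [334 190   9   5  32] [337.625  192.3125] axis [0.6176 0.0196]
```

View pics/st5.png

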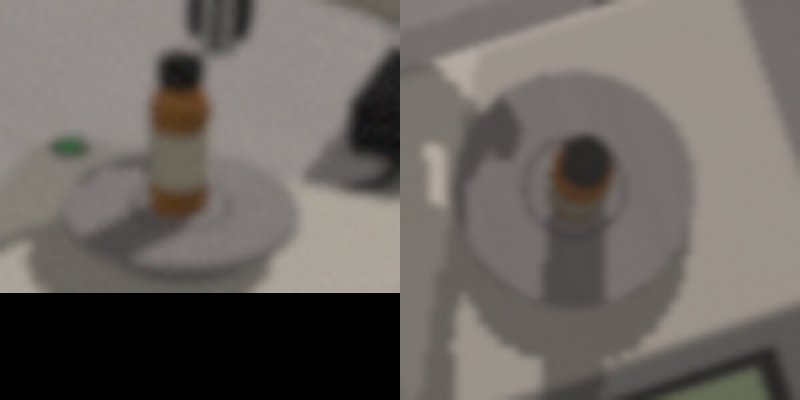

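The vial stands upright, with its stopper at (585,161) and the ring centre at (577,187) in the top panel. I'll check its offset with both views.

Run:
```python
from h import *
s=camera("side");t=camera("top");k=75/400
T=lambda x,y:((x-400+.5)*k-.5+305,(y+.5)*k-.5+135)
S=lambda x,y:((x+.5)*k-.5+305,(y+.5)*k-.5+155)
st=plane(t,T(585,160),.1405); print("stopper top",st,"side",plane(s,S(180,60),.1405),"tri",tri(t,T(585,160),s,S(180,60)))
print("ring",plane(t,T(577,187.5),.078),"pan",plane(t,T(580,188),.078))
print("side pan centre",plane(s,S(181,208),.078))
# base in top: lower front edge of vial foot
print("foot front edge",plane(t,T(574,219),.082))
```

```text
stopper top [0.6135 0.0168 0.1405] side [0.6156 0.0173 0.1405] tri [0.6137 0.0164 0.1413]
ring [0.6163 0.0161 0.078 ] pan [0.6161 0.015  0.078 ]
side pan centre [0.6178 0.0174 0.078 ]
foot front edge [0.6036 0.0171 0.082 ]
```

The vial is about 2–3 mm off centre in both views, and up to 6.5 mm is allowed. I'll lift, straighten and turn for the tare key.

carry_out(rows=[0,0,0,0,0,-20,1,0,0,0,0,0,-35,1,0,0,0,0,0,-35,1,0,0,0,0,0,-35,1,0,-0.06,0,0,0,0,1,0,-0.06,0,0,0,0,1,0,0,-0.12,0,0,0,1,0,0,-0.12,0,0,0,1,0,0,-0.12,0,0,0,1,0,0,-0.12,0,0,0,1,0,0,-0.12,0,0,0,1,0,0,-0.12,0,0,0,1])

```text
time_s: 10.57
tool_pos: [0.7365, 0.0966, 0.208]
tool_rot: [-0.61, 0.792, -0.0, 0.0]
wrist_force: [-0.7, -0.3, -0.2]
opening: -0.001
grasp_force: 0.0
```

carry_out(rows=[0,0,-0.12,0,0,0,1,0,0,-0.12,0,0,0,1,0,0,-0.12,0,0,0,1,0,0,-0.12,0,0,0,1,0,0,-0.12,0,0,0,1,0.06,0,0,0,0,0,1,0.06,0,0,0,0,0,1,0,0,0,0,0,0,1])

```text
time_s: 11.23
tool_pos: [0.7353, 0.0962, 0.2083]
tool_rot: [0.814, -0.578, 0.035, -0.05]
wrist_force: [-1.4, -0.5, 0.9]
opening: 0.002
grasp_force: 0.0
```

Run:
```python
from h import *
go([.4932,-.0672,.205]); vial()
```

```text
t 11.2333 pos [0.7353 0.0962 0.2083] F [-1.3768 -0.4618  0.9174] open 0.002448851141677867
axes x [ 0.33   -0.944  -0.0005] z [ 0.116   0.0411 -0.9924] shift mm [ 74.3706 280.706  -31.4725]
patch [334 190   9   5  32] [337.625  192.3125] axis [0.6176 0.0196]
```

carry_out(rows=[0,0,0,7.4,28,-3.1,1,0,0,0,7.4,28,-3.1,1,0,0,0,7.4,28,-3.1,1,0,0,0,7.4,28,-3.1,1,0,0,0,7.4,28,-3.1,1,0,0,0,7.4,28,-3.1,1,0,0,0,7.4,28,-3.1,1,0,0,0,7.4,28,-3.1,1,0,0,0,7.4,28,-3.1,1,0,0,0,7.4,28,-3.1,1,0,0,0,0,0,0,1])

```text
time_s: 12.2
tool_pos: [0.4916, -0.0679, 0.2052]
tool_rot: [0.814, -0.578, 0.034, -0.049]
wrist_force: [-0.3, -0.4, -0.5]
opening: 0.005
grasp_force: 0.0
```

Run:
```python
from h import *
go([.4932,-.0672,.070])
```

```text
t 12.2 pos [ 0.4916 -0.0679  0.2052] F [-0.3343 -0.4019 -0.4768] open 0.005109001569658433
axes x [ 0.329  -0.9443 -0.0008] z [ 0.1116  0.0398 -0.993 ] shift mm [ -0.0124  14.2863 134.4112]
```

carry_out(rows=[0,0,0,0,7,10,1,0,0,0,0,7,20,1,0,0,0,0,0,25,1,0,0,0,0,0,25,1,0,0,0,0,0,25,1,0,0,0,0,0,18,1,0,0,0,0,0,10,1,0,0,0,0,0,0,1,0,0,0,0,0,0,1,0,0,0,0,0,0,1])

```text
time_s: 13.03
tool_pos: [0.4982, -0.0651, 0.0719]
tool_rot: [0.814, -0.577, 0.035, -0.049]
wrist_force: [1.0, 1.0, 0.3]
opening: -0.0
grasp_force: 0.0
```

Run:
```python
from h import *
go([.4932,-.0672,.0575])
s=camera("side")
cv2.imwrite("pics/s6.png",cv2.resize(s["image"][200:280,255:375,::-1],None,fx=5,fy=5,interpolation=2))
```

```text
t 13.0333 pos [ 0.4982 -0.0651  0.0719] F [1.0142 0.9981 0.3177] open -0.00018984025537540194
axes x [ 0.3308 -0.9437  0.0003] z [ 0.1138  0.0396 -0.9927] shift mm [ 0.2984  7.1085 13.5982]
```

View pics/s6.png

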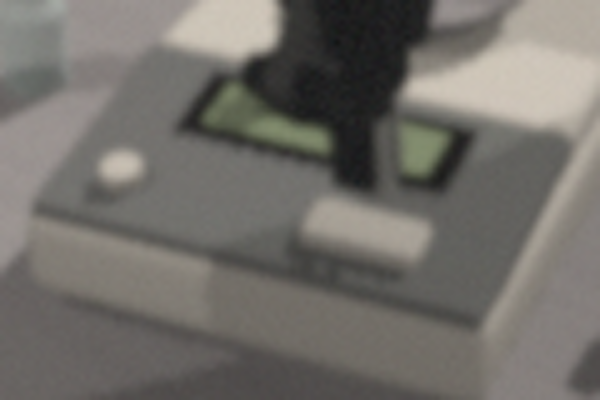

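The fingertip is at (370,190), just above and behind the tare key (368,228). I'll shift about 6 mm forward and move down to near contact.

carry_out(rows=[0,0,0,0,3,1,1,0,0,0,0,3,2,1,0,0,0,0,0,3,1,0,0,0,0,0,3,1,0,0,0,0,0,2,1,0,0,0,0,0,0,1,0,0,0,0,0,0,1])

```text
time_s: 13.67
tool_pos: [0.4931, -0.0667, 0.0591]
tool_rot: [0.814, -0.577, 0.035, -0.049]
wrist_force: [-0.6, 0.3, 0.0]
opening: -0.001
grasp_force: 0.0
```

Run:
```python
from h import *
go([.4932,-.0672,.053])
```

```text
t 13.6667 pos [ 0.4931 -0.0667  0.0591] F [-0.5897  0.3288  0.0177] open -0.0013861999800551552
axes x [ 0.3307 -0.9437 -0.    ] z [ 0.1125  0.0394 -0.9929] shift mm [0.4915 0.7961 6.0117]
```

Now press gradually while watching the force.

carry_out(rows=[0,0,0,0,0,1,1,0,0,0,0,0,1,1,0,0,0,0,0,1,1,0,0,0,0,0,1,1,0,0,0,0,0,0,1,0,0,0,0,0,0,1])

```text
time_s: 14.17
tool_pos: [0.4938, -0.0665, 0.0554]
tool_rot: [0.814, -0.577, 0.035, -0.049]
wrist_force: [-1.4, -0.0, 2.9]
opening: -0.002
grasp_force: 1.3
```

carry_out(rows=[0,0,0,0,0,1,1,0,0,0,0,0,1,1,0,0,0,0,0,0,1,0,0,0,0,0,0,1])

```text
time_s: 14.5
tool_pos: [0.494, -0.0664, 0.0534]
tool_rot: [0.814, -0.577, 0.035, -0.049]
wrist_force: [-0.0, 0.8, 4.5]
opening: 0.003
grasp_force: 1.8
```

carry_out(rows=[0,0,0,0,0,0.7,1,0,0,0,0,0,0,1,0,0,0,0,0,0,1])

```text
time_s: 14.75
tool_pos: [0.4941, -0.0664, 0.0529]
tool_rot: [0.814, -0.577, 0.035, -0.049]
wrist_force: [-1.8, -0.2, 6.8]
opening: 0.001
grasp_force: 3.5
```

carry_out(rows=[0,0,0,0,0,0.7,1,0,0,0,0,0,0,1,0,0,0,0,0,0,1,0,0,0,0,0,0,1])

```text
time_s: 15.08
tool_pos: [0.4941, -0.0664, 0.0528]
tool_rot: [0.814, -0.577, 0.035, -0.049]
wrist_force: [-5.4, 1.9, 15.0]
opening: 0.0
grasp_force: 7.8
```

The force climbs to 15 N with no further travel, so the key is on its stop. I'll release it and lift away.

carry_out(rows=[0,0,0,0,0,-2,1,0,0,0,0,0,-2,1,0,0,0,0,0,-3,1,0,0,0,0,0,-6,1,0,0,0,0,0,-15,1,0,0,0,0,0,-25,1,0,0,0,0,0,-30,1,0,0,0,0,0,-30,1,0,0,0,0,0,-15,1,0,0,0,0,0,0,1,0,0,0,0,0,0,1])

```text
time_s: 16.0
tool_pos: [0.4796, -0.0714, 0.18]
tool_rot: [0.814, -0.578, 0.035, -0.05]
wrist_force: [-0.3, -0.0, -0.9]
opening: -0.003
grasp_force: 0.0
```

Run:
```python
from h import *
go([.49,-.066,.18]); vial()
s=camera("side")
cv2.imwrite("pics/s7.png",cv2.resize(s["image"][150:280,250:400,::-1],None,fx=4,fy=4,interpolation=2))
```

```text
t 16.0 pos [ 0.4796 -0.0714  0.18  ] F [-0.2721 -0.0354 -0.8535] open -0.002775466553159018
axes x [ 0.3304 -0.9438 -0.0001] z [ 0.1149  0.0403 -0.9926] shift mm [ -1.6768 -11.5196   1.3747]
patch [334 190   9   5  34] [337.7941 192.2941] axis [0.6179 0.0194]
```

View pics/s7.png

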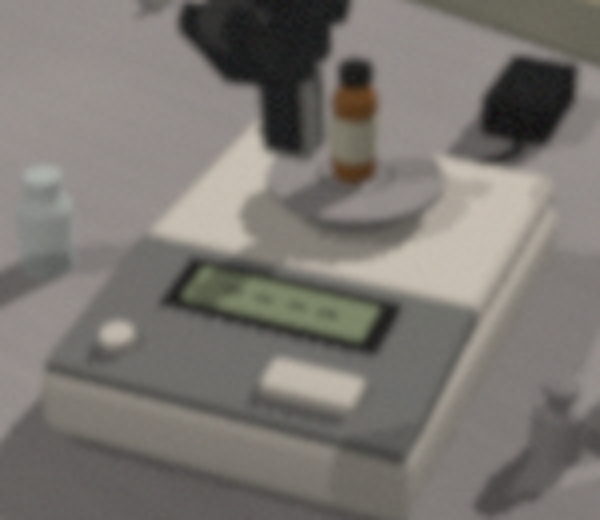

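The tare key at (312,385) is up again, the vial stands in the ring at (354,170), and the arm is clear.

```bash
python3 -c "
from bench import *
print(hand_in())"
```

```text
the job is handed in; nothing more can be done
None
```

I pushed the vial into the engraved ring, where it stands upright about 2–3 mm off centre, then pressed the tare key to its stop and let it come up; the job is handed in at about 16 s with the arm clear, and I got no verdict back.

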